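Line up capacitors by size for measuring

ROBOT

A 6-joint arm with a two-finger parallel gripper is mounted at the origin on the work surface. World frame = base frame: x ahead of the robot, y to its left, z up, the work surface at z = 0. Lengths are in m, angles in degrees, forces in N, time in s.
With the tool pointing down it reaches from about 0.35 to 0.725 m from the base axis. Payload 4.3 kg.
Tool frame: the origin (TCP) lies midway between the tips of the shut fingers; the grasp point (between the pads) lies 19 mm behind it; z points along the fingers, y is the line along which they close (so a half turn about z gives the same grasp; the last joint's range is limited). The gripper opens to 85 mm and grips with 20 to 120 N. Pads are 22 mm wide; open, the fingers measure 114 mm over their backs; the gripper's body (76 mm by 85 mm) begins 54 mm behind the grasp point. The pads swing forward as they close: fully open they stand 13 mm farther back than shut.
Start: joints at [59.341, 21.618, 4.641, 73.018, 0, 83.68], TCP at [0.237, 0.524, 0.231] pointing down, gripper open.
Joint ranges: [-156.06, 156.06], [-48.1, 94.91], [-58.44, 69.94], [-101.28, 121.22], [-78.64, 73.56], [-180, 180]. Speed limits (degrees/s): [147.25, 147.25, 180, 180, 180, 180].

INTERFACE

Orientations are given as a 3x3 rotation matrix whose columns are the frame's x, y, z axes.
In Python, from workcell import monitor, eyes, ctrl gives the robot as it stands.
- The arm moves only by the tool play_rows, never from a script. Its argument "rows" is a list of rows, each an object of numbers: "x", "y", "z": the shift along the world's x, y, z as a fraction of full scale; "ax", "ay", "az": the turn, a rotation vector about the world's x, y, z as a fraction of full scale; "grip": the closure, from -1 (fully open) to 1 (shut). A call has 1 to 5 rows; each row shifts and turns the commanded pose from where the row before left it; what a row does not reach is not made up. Full scale, the value 1, is 0.1 m for a shift and 60 degrees for a turn. A row lasts 1/8 s, in which the tool goes at most 62.5 mm and 10.7 degrees, less where a joint would pass 70% of its speed; a pose out of reach is approached as far as the arm can. A call with a number of a shift or a turn outside -1 to 1 is refused whole. A call with a gripper value outside its range is refused whole. The fingers move at their own pace and stop on an object; "squeeze" is the grip in N (left out, the last holds). Time passes only in rows, so rows that do not move let the fingers close. It gives the time, the measured TCP pose, the force, the opening and the grip force at its end, in the units of the state.
- monitor.read_state(): the state, without advancing time (a new reading comes with each control period).
- eyes.read_camera(name): name is "scene" or "top" or "wrist"; returns a dict with "frame" (420x560x3 uint8, blue, green, red), "vertical_fov" (degrees; the focal length in pixels is half the picture's height over the tangent of half this angle, whatever the lens; pixels are square), "cx", "cy" (the principal point, pixels), "rvec" (rotation vector, rad) and "tvec" (3), from world to camera coordinates, as OpenCV has them. Camera axes: x right, y down, z forward; pixel columns grow to the right and rows downward; lengths in m; the calibration is good to about 2 mm. A picture is of the moment at which its call begins. There is no depth.
- ctrl.finish_job(): hands the job in; it is judged then, once.
The state is a dict: "t": time; "joint_pos": joint angles; "qd": joint speeds; "joint_torque": joint torques, N m; "tool_pos": TCP position; "orientation": TCP orientation; "force": force on the tool from outside, world axes, zero at the start; "wrist_torque": the same for the moment, N m; "finger_gap": finger opening in m; "gripper_force": force on a finger pad.
Only numpy, scipy, OpenCV 4.12 (cv2) and the standard library are available. Lean on these libraries where they do the work, as an engineer would, in place of code of your own. Each camera call takes 0.05 s, during which the arm holds its last target. There are 200 camera calls.

TASK

Line the four capacitors up in the row of bays in order of size, the smallest in the bay next to the capacitance meter and the largest at the far end, so that they can be measured in turn. Stand each one terminals up in the middle of its own bay and let go of it. Do not tip any of them over on the way, and leave the meter and the white carton at the ends of the row where they are.

Things in the scene. Friction and masses are not known exactly. Their poses are not given: they have to be found in the camera images.
- cap_22_mid (a point): The smallest of four electrolytic capacitors: an upright cylinder 22 mm in diameter and 35 mm tall in a blue-black sleeve with a pale stripe down one side; on its flat brown top two steel terminal tabs stand up another 6 mm. This point is on its axis, half-way up (17.5 mm above its underside); z points up the axis to the terminals. Loose, about 22 g, can be gripped anywhere round its side.
- cap_30_mid (a point): The second smallest of four electrolytic capacitors: an upright cylinder 30 mm in diameter and 45 mm tall in a blue-black sleeve with a pale stripe down one side; on its flat brown top two steel terminal tabs stand up another 6 mm. This point is on its axis, half-way up (22.5 mm above its underside); z points up the axis to the terminals. Loose, about 45 g, can be gripped anywhere round its side.
- cap_40_mid (a point): The second largest of four electrolytic capacitors: an upright cylinder 40 mm in diameter and 60 mm tall in a blue-black sleeve with a pale stripe down one side; on its flat brown top two steel terminal tabs stand up another 6 mm. This point is on its axis, half-way up (30 mm above its underside); z points up the axis to the terminals. Loose, about 105 g, can be gripped anywhere round its side.
- cap_50_mid (a point): The largest of four electrolytic capacitors: an upright cylinder 50 mm in diameter and 75 mm tall in a blue-black sleeve with a pale stripe down one side; on its flat brown top two steel terminal tabs stand up another 6 mm. This point is on its axis, half-way up (37.5 mm above its underside); z points up the axis to the terminals. Loose, about 200 g, can be gripped anywhere round its side.
- bay_a: One of four identical shallow square black dishes with grey floors, in one straight row on an aluminium rail; the letters do not tell their order. 78 mm square outside, 72 mm inside, neighbours 80 mm apart. Origin at the centre of its underside, its floor 3 mm above the origin, its rim 9 mm above the origin; z up, y along the row, x across it. Fixed during the job.
- bay_b: Another of the four identical dishes in the row, as bay_a. (All four origins are 5 mm above the work surface, so their floors are at 8 mm.)
- bay_c: Another of the four identical dishes in the row, as bay_a.
- bay_d: Another of the four identical dishes in the row, as bay_a.
- meter: Handheld capacitance meter lying face up on the mat just off one end of the row of bays (which end changes from start to start): orange case 140 x 72 mm, 30 mm thick, with a screen, rotary switch (up to 41 mm) and two sockets. Origin at the centre of its underside, 115 mm farther along the row than the end bay's centre and 40 mm to one side. Loose, stays where it is.
- carton: Small closed white carton, 95 x 60 mm and 42 mm high, off the other end of the row. Origin at the centre of its underside. Loose, not part of the job. It, the meter and the four capacitors start standing on a green cutting mat, whose top is 2 mm above the work surface.

How it is judged:
By the outcome, as a careful person would: the job done as asked, in the order asked, and still so for the second after the job is handed in, with the robot touching nothing.
It also fails if it takes over 99 s, if anything falls off the work surface, if the arm or the gripper's body presses on something with over 40 N, if the wrist force passes 120 N, or if a joint passes its speed limit or range.

## Working session

There is one attempt and no reset: what is moved stays moved. The work goes in short steps, Python scripts to look and compute and a tool call to move; the robot and the scene stay as the last step left them, time stands still between calls to the robot, and variables do not carry over. Pictures are saved under pics/ and viewed, at most 14 in all, crops included, and the job is handed in when it is done.

Besides the shell and the picture viewer there is one more tool, called after "Emit:" in YAML: its name, and indented under it one key for each argument. play_rows: Moves the arm, as the interface text tells. Shift numbers are shares of 0.1 m and turn numbers shares of 60 degrees, none past 1 either way. Its arguments: {"type":"object","properties":{"rows":{"type":"array"},"squeeze":{"type":"number"}},"required":["rows"]}

```bash
mkdir -p pics; cat > h.py <<'E'
import numpy as np, cv2
from workcell import monitor, eyes, ctrl
def cam(n):
    c=eyes.read_camera(n); f=210/np.tan(np.radians(c["vertical_fov"])/2)
    f=c["frame"].shape[0]/2/np.tan(np.radians(c["vertical_fov"])/2)
    K=np.array([[f,0,c["cx"]],[0,f,c["cy"]],[0,0,1]]); R=cv2.Rodrigues(np.array(c["rvec"],float))[0]
    return c["frame"],K,R,np.array(c["tvec"],float).ravel()
def ray(u,v,z,K,R,t):
    d=R.T@np.linalg.inv(K)@[u,v,1]; o=-R.T@t
    return (o+d*(z-o[2])/d[2])
def proj(p,K,R,t):
    q=K@(R@np.asarray(p,float)+t); return q[:2]/q[2]
E
python3 - <<'E'
from h import *
for n in ("top","scene"):
    f,K,R,t=cam(n); cv2.imwrite(f"pics/{n}0.png",f); np.savez(f"{n}0.npz",f=f,K=K,R=R,t=t); print(n,K[0,0],-R.T@t,R[2])
s=monitor.read_state(); print(s["t"],s["tool_pos"],s["orientation"],s["finger_gap"])
E
```

```text
top 390.3652473038622 [0.52606716 0.01477671 0.79400285] [ 0.04990273 -0.01732925 -0.99860373]
scene 459.31743631260775 [0.86230339 0.52818266 0.56193418] [-0.37691708 -0.66645151 -0.64325415]
0.1 [0.23667194 0.52341703 0.23046213] [[-9.11133962e-01  4.12109297e-01 -9.11392777e-04]
 [ 4.12110254e-01  9.11132719e-01 -1.51857220e-03]
 [ 2.04582058e-04 -1.75921701e-03 -9.99998432e-01]] 0.08565429241910437
```

View pics/top0.png

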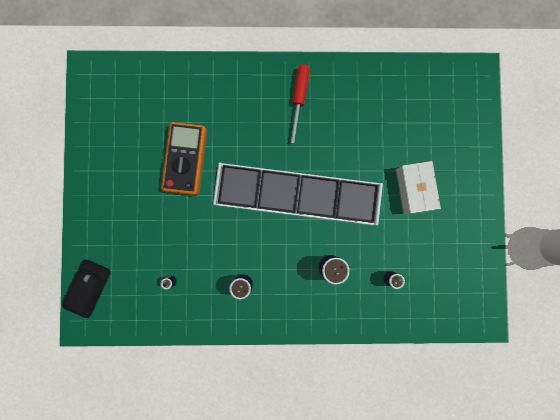

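View pics/scene0.png

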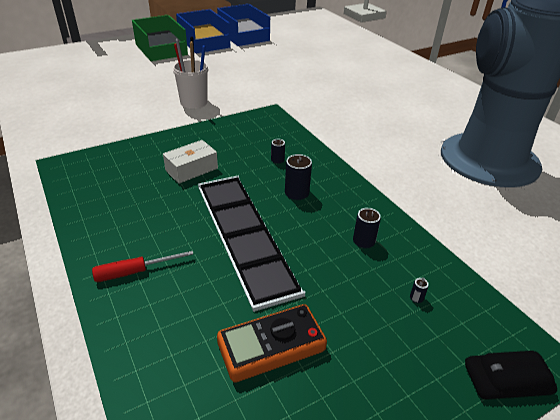

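The top view shows the capacitors' tops at (166,284), which is the 22, (397,282) the 30, (240,289) the 40 and (336,271) the 50. The bays run from (239,187), next to the meter, to (357,201). The meter is at (184,158) and the carton at (420,187). The scene view agrees.

```bash
cat > m.py <<'E'
from h import *
d=np.load("top0.npz"); f,K,R,t=[d[k] for k in ("f","K","R","t")]
caps={22:(166.5,284,.037),30:(397,281.5,.047),40:(240.5,289,.062),50:(336,271,.077)}
big=cv2.resize(f,None,fx=4,fy=4,interpolation=cv2.INTER_CUBIC)
g=f.astype(int)
def circ(c,r,z,col):
    P=[proj((c[0]+r*np.cos(a),c[1]+r*np.sin(a),z),K,R,t) for a in np.linspace(0,6.29,50)]
    cv2.polylines(big,[np.int32(np.array(P)*4+1.5)],True,col,1)
for k,(u,v,z) in caps.items():
    p=ray(u,v,z,K,R,t); print(k,p.round(4)); circ(p,k/2000,z,(0,255,255)); circ(p,k/2000,.002,(255,0,255))
# bays: floors brighter than rims
m=((g.max(2)<110)&(g.max(2)>45)&(g.max(2)-g.min(2)<22)).astype(np.uint8); m=cv2.erode(m,np.ones((3,3)))
n,l,s,c=cv2.connectedComponentsWithStats(m)
B=[]
for i in range(1,n):
    if s[i,4]>300 and 150<c[i][1]<230:
        p=ray(*c[i],.008,K,R,t); print("bay",s[i],c[i].round(1),p.round(4)); B.append(p)
w=cv2.connectedComponentsWithStats
for nm,mk,z in(("carton",(g.min(2)>170),.044),("meter",(g[...,2]>150)&(g[...,0]<90)&(g[...,1]<150),.03)):
    mk=mk.astype(np.uint8); mk[:110]=0; mk[250:]=0; mk[:,:150]=0; mk[:,450:]=0
    if nm=="carton": mk[:,:392]=0
    else: mk[:,215:]=0
    r=cv2.minAreaRect(cv2.findNonZero(mk)); print(nm,r,ray(*r[0],z,K,R,t).round(3))
    print(np.array([ray(*q,z,K,R,t)[:2] for q in cv2.boxPoints(r)]).round(3).tolist())
np.savez("B.npz",B=B)
big=big[4*155:4*305,4*150:4*415]; cv2.imwrite("pics/ov.png",cv2.resize(big,(800,453),interpolation=cv2.INTER_AREA))
E
python3 m.py
```

```text
22 [0.4256 0.2294 0.037 ]
30 [ 0.4293 -0.2111  0.047 ]
40 [0.4189 0.0855 0.062 ]
50 [ 0.4528 -0.0902  0.077 ]
bay [166 147  32  42 513] [181.4 168.4] [0.653  0.2104 0.008 ]
bay [ 221  169   37   38 1094] [238.9 186.6] [0.6161 0.0946 0.008 ]
bay [ 257  174   40   38 1130] [277.9 191.7] [0.6056 0.0158 0.008 ]
bay [296 178  40  38 989] [314.6 195.1] [ 0.5985 -0.0584  0.008 ]
carton ((421.1756896972656, 186.55404663085938), (48.16890335083008, 29.75621795654297), 80.53767395019531) [ 0.612 -0.262  0.044]
[[0.653, -0.227], [0.663, -0.285], [0.57, -0.298], [0.561, -0.241]]
meter ((183.64588928222656, 157.77392578125), (35.8790283203125, 68.90884399414062), 7.275004863739014) [0.67  0.201 0.03 ]
[[0.608, 0.243], [0.743, 0.228], [0.734, 0.158], [0.599, 0.174]]
```

View pics/ov.png

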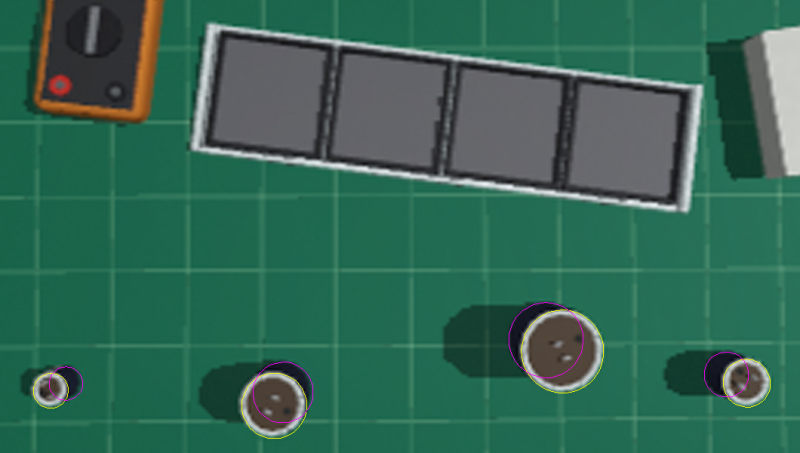

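The overlay fits all four capacitors to about 1 mm. The rail's corners in it are (209,25), (701,87), (688,211) and (191,150). Next I fit the bays to those.

```bash
python3 - <<'E'
from h import *
d=np.load("top0.npz"); f,K,R,t=[d[k] for k in ("f","K","R","t")]
q=np.array([(209,25),(701,87),(688,211),(191,150)])/3.019+[150,155]-.4
P=np.array([ray(*p,.005,K,R,t) for p in q]); print(P.round(4))
c=P.mean(0); d1=(P[0]+P[3]-P[1]-P[2])[:2]; L=np.linalg.norm(d1)/2; d1/=np.linalg.norm(d1)
print(c,L,d1,np.degrees(np.arctan2(d1[0],d1[1])))
big=cv2.resize(f,None,fx=4,fy=4,interpolation=cv2.INTER_CUBIC); n=np.array([d1[1],-d1[0]])
for s in(120,40,-40,-120):
    b=c[:2]+d1*s/1000; print(b.round(4))
    for h,z,col in((.039,.014,(0,255,255)),(.036,.008,(255,0,255))):
        Q=[proj([*(b+d1*i*h+n*j*h),z],K,R,t) for i,j in((1,1),(1,-1),(-1,-1),(-1,1))]
        cv2.polylines(big,[np.int32(np.array(Q)*4+1.5)],True,col,1)
cv2.imwrite("pics/ov2.png",big[4*155:4*232,4*205:4*392])
E
```

```text
[[ 0.6648  0.1356  0.005 ]
 [ 0.6225 -0.1961  0.005 ]
 [ 0.5388 -0.1861  0.005 ]
 [ 0.5805  0.1472  0.005 ]]
[ 0.60165788 -0.02484535  0.005     ] 0.3351447052376634 [0.12526092 0.99212383] 7.195823711841505
[0.6167 0.0942]
[0.6067 0.0148]
[ 0.5966 -0.0645]
[ 0.5866 -0.1439]
```

View pics/ov2.png

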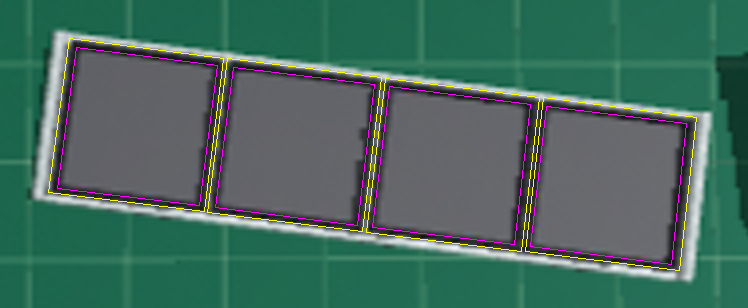

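The fit matches the picture. From the meter end, the bays go to the 22, 30, 40 and 50 in that order. The fingers will close across the row, with yaw at -7.2°.

Emit:
play_rows:
  rows:
    - {"x":0.27,"y":-0.42,"az":-0.1736,"grip":-1}
    - {"x":0.27,"y":-0.42,"az":-0.1736,"grip":-1}
    - {"x":0.27,"y":-0.42,"az":-0.1736,"grip":-1}
    - {"x":0.27,"y":-0.42,"az":-0.1736,"grip":-1}
    - {"x":0.27,"y":-0.42,"az":-0.1736,"grip":-1}
  squeeze: 30

```text
invalid input at $.rows[0]: expected keys x, y, z, ax, ay, az, grip
```

Emit:
play_rows:
  rows:
    - {"x":0.27,"y":-0.42,"z":-0.5,"az":-0.1736}
    - {"x":0.27,"y":-0.42,"z":-0.4,"az":-0.1736}
    - {"x":0}

```text
invalid input at $.rows[0]: expected keys x, y, z, ax, ay, az, grip
```

Emit:
play_rows:
  rows:
    - {"x":0.27,"y":-0.42,"z":0,"ax":0,"ay":0,"az":-0.1736,"grip":-1}
    - {"x":0.27,"y":-0.42,"z":0,"ax":0,"ay":0,"az":-0.1736,"grip":-1}
    - {"x":0.27,"y":-0.42,"z":0,"ax":0,"ay":0,"az":-0.1736,"grip":-1}
    - {"x":0.27,"y":-0.42,"z":0,"ax":0,"ay":0,"az":-0.1736,"grip":-1}
    - {"x":0.27,"y":-0.42,"z":0,"ax":0,"ay":0,"az":-0.1736,"grip":-1}
  squeeze: 30

```text
t: 0.72
tool_pos: [0.3724, 0.3123, 0.231]
orientation: [[-0.229, 0.973, -0.0], [0.973, 0.229, -0.0], [-0.0, -0.001, -1.0]]
force: [0.6, 0.4, 0.3]
finger_gap: 0.0852
gripper_force: 0.0
```

Emit:
play_rows:
  rows:
    - {"x":0.27,"y":-0.42,"z":-0.5,"ax":0,"ay":0,"az":-0.1736,"grip":-1}
    - {"x":0.27,"y":-0.42,"z":-0.3,"ax":0,"ay":0,"az":-0.1736,"grip":-1}
    - {"x":0,"y":0,"z":0,"ax":0,"ay":0,"az":0,"grip":-1}

```text
t: 1.1
tool_pos: [0.422, 0.2315, 0.1543]
orientation: [[0.132, 0.991, -0.005], [0.991, -0.132, -0.003], [-0.003, -0.005, -1.0]]
force: [-0.2, -0.1, -0.7]
finger_gap: 0.0851
gripper_force: 0.0
```

```bash
python3 - <<'E'
from h import *
f,K,R,t=cam("wrist"); s=monitor.read_state(); print(s["tool_pos"],-R.T@t)
p=np.array([.4256,.2294])
for z,c in((.037,(0,255,255)),(.002,(255,0,255))):
    P=[proj((p[0]+.011*np.cos(a),p[1]+.011*np.sin(a),z),K,R,t) for a in np.linspace(0,6.29,50)]
    cv2.polylines(f,[np.int32(P)],True,c,1)
cv2.imwrite("pics/w0.png",f)
E
```

```text
[0.42206864 0.23326826 0.15575921] [0.43263282 0.3017758  0.29657085]
```

View pics/w0.png

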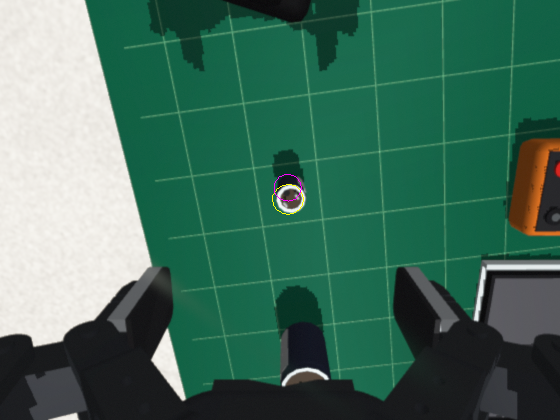

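The overlay ring on the 22 sits at (288,199) and the capacitor at about (290,198), so they agree to about 1 mm. I'm descending now.

Emit:
play_rows:
  rows:
    - {"x":0,"y":0,"z":-0.5,"ax":0,"ay":0,"az":0,"grip":-1}
    - {"x":0,"y":0,"z":-0.5,"ax":0,"ay":0,"az":0,"grip":-1}
    - {"x":0,"y":0,"z":-0.4,"ax":0,"ay":0,"az":0,"grip":-1}
    - {"x":0,"y":0,"z":0,"ax":0,"ay":0,"az":0,"grip":-1}
    - {"x":0,"y":0,"z":0,"ax":0,"ay":0,"az":0,"grip":-1}

```text
t: 1.78
tool_pos: [0.4238, 0.236, 0.0188]
orientation: [[0.124, 0.992, 0.002], [0.992, -0.124, 0.001], [0.001, 0.002, -1.0]]
force: [0.5, 0.2, 0.7]
finger_gap: 0.0856
gripper_force: 0.0
```

Emit:
play_rows:
  rows:
    - {"x":0.018,"y":-0.066,"z":-0.1,"ax":0,"ay":0,"az":0,"grip":-1}
    - {"x":0,"y":0,"z":0,"ax":0,"ay":0,"az":0,"grip":-1}

```text
t: 2.02
tool_pos: [0.4252, 0.228, 0.0076]
orientation: [[0.127, 0.992, 0.001], [0.992, -0.127, 0.0], [0.0, 0.001, -1.0]]
force: [0.0, -0.6, -0.5]
finger_gap: 0.0853
gripper_force: 0.0
```

Emit:
play_rows:
  rows:
    - {"x":0,"y":0,"z":0,"ax":0,"ay":0,"az":0,"grip":1}
    - {"x":0,"y":0,"z":0,"ax":0,"ay":0,"az":0,"grip":1}
    - {"x":0,"y":0,"z":0,"ax":0,"ay":0,"az":0,"grip":1}
    - {"x":0,"y":0,"z":0,"ax":0,"ay":0,"az":0,"grip":1}
    - {"x":0,"y":0,"z":0,"ax":0,"ay":0,"az":0,"grip":1}

```text
t: 2.65
tool_pos: [0.4248, 0.2282, 0.0073]
orientation: [[0.126, 0.992, 0.0], [0.992, -0.126, 0.0], [0.0, 0.0, -1.0]]
force: [-0.3, -0.4, 1.8]
finger_gap: 0.0206
gripper_force: 29.4
```

Emit:
play_rows:
  rows:
    - {"x":0,"y":0,"z":0,"ax":0,"ay":0,"az":0,"grip":1}
    - {"x":0,"y":0,"z":0,"ax":0,"ay":0,"az":0,"grip":1}
    - {"x":0,"y":0,"z":0,"ax":0,"ay":0,"az":0,"grip":1}

```text
t: 3.02
tool_pos: [0.4248, 0.2283, 0.0073]
orientation: [[0.126, 0.992, 0.0], [0.992, -0.126, 0.0], [0.0, 0.0, -1.0]]
force: [-1.8, -1.1, 4.9]
finger_gap: 0.0213
gripper_force: 29.4
```

Emit:
play_rows:
  rows:
    - {"x":0,"y":0,"z":0.2,"ax":0,"ay":0,"az":0,"grip":1}
    - {"x":0,"y":0,"z":0.35,"ax":0,"ay":0,"az":0,"grip":1}
    - {"x":0.1,"y":-0.07,"z":0.2,"ax":0,"ay":0,"az":0,"grip":1}
    - {"x":0.35,"y":-0.24,"z":0,"ax":0,"ay":0,"az":0,"grip":1}
    - {"x":0.4,"y":-0.28,"z":0,"ax":0,"ay":0,"az":0,"grip":1}

```text
t: 3.65
tool_pos: [0.5102, 0.169, 0.0821]
orientation: [[0.125, 0.992, 0.0], [0.992, -0.125, 0.0], [0.0, 0.0, -1.0]]
force: [0.3, 0.5, 0.4]
finger_gap: 0.0209
gripper_force: 29.4
```

Emit:
play_rows:
  rows:
    - {"x":0.4,"y":-0.28,"z":0,"ax":0,"ay":0,"az":0,"grip":1}
    - {"x":0.4,"y":-0.28,"z":0,"ax":0,"ay":0,"az":0,"grip":1}
    - {"x":0.25,"y":-0.18,"z":0,"ax":0,"ay":0,"az":0,"grip":1}
    - {"x":0,"y":0,"z":0,"ax":0,"ay":0,"az":0,"grip":1}
    - {"x":0,"y":0,"z":0,"ax":0,"ay":0,"az":0,"grip":1}

```text
t: 4.28
tool_pos: [0.6136, 0.0954, 0.0813]
orientation: [[0.126, 0.992, -0.002], [0.992, -0.126, 0.0], [0.0, -0.002, -1.0]]
force: [-0.1, -0.7, 0.3]
finger_gap: 0.0213
gripper_force: 29.5
```

Emit:
play_rows:
  rows:
    - {"x":0.031,"y":-0.022,"z":-0.3,"ax":0,"ay":0,"az":0,"grip":1}
    - {"x":0,"y":0,"z":-0.28,"ax":0,"ay":0,"az":0,"grip":1}
    - {"x":0,"y":0,"z":0,"ax":0,"ay":0,"az":0,"grip":1}
    - {"x":0,"y":0,"z":0,"ax":0,"ay":0,"az":0,"grip":1}

```text
t: 4.78
tool_pos: [0.6176, 0.0936, 0.025]
orientation: [[0.125, 0.992, 0.0], [0.992, -0.125, 0.0], [0.0, 0.0, -1.0]]
force: [0.4, 0.0, -0.7]
finger_gap: 0.0214
gripper_force: 29.5
```

Emit:
play_rows:
  rows:
    - {"x":-0.008,"y":-0.004,"z":-0.08,"ax":0,"ay":0,"az":0,"grip":1}
    - {"x":0,"y":0,"z":-0.034,"ax":0,"ay":0,"az":0,"grip":1}
    - {"x":0,"y":0,"z":0,"ax":0,"ay":0,"az":0,"grip":1}
    - {"x":0,"y":0,"z":0,"ax":0,"ay":0,"az":0,"grip":1}

```text
t: 5.28
tool_pos: [0.6173, 0.0926, 0.0133]
orientation: [[0.126, 0.992, 0.001], [0.992, -0.126, 0.0], [0.0, 0.001, -1.0]]
force: [-1.5, 1.0, 5.6]
finger_gap: 0.0208
gripper_force: 29.6
```

Emit:
play_rows:
  rows:
    - {"x":0,"y":0,"z":0,"ax":0,"ay":0,"az":0,"grip":0.35}
    - {"x":0,"y":0,"z":0,"ax":0,"ay":0,"az":0,"grip":0.15}
    - {"x":0,"y":0,"z":0,"ax":0,"ay":0,"az":0,"grip":0.15}
    - {"x":0,"y":0,"z":0,"ax":0,"ay":0,"az":0,"grip":0.15}

```text
t: 5.78
tool_pos: [0.6169, 0.0926, 0.0125]
orientation: [[0.126, 0.992, -0.0], [0.992, -0.126, -0.0], [-0.0, -0.0, -1.0]]
force: [0.4, 0.8, 0.4]
finger_gap: 0.0364
gripper_force: 0.0
```

Emit:
play_rows:
  rows:
    - {"x":0,"y":0,"z":0.2,"ax":0,"ay":0,"az":0,"grip":0.15}
    - {"x":0,"y":0,"z":0.4,"ax":0,"ay":0,"az":0,"grip":0.15}
    - {"x":0,"y":0,"z":0.5,"ax":0,"ay":0,"az":0,"grip":-1}
    - {"x":0,"y":0,"z":0,"ax":0,"ay":0,"az":0,"grip":-1}

```text
t: 6.28
tool_pos: [0.6207, 0.0928, 0.1278]
orientation: [[0.126, 0.992, 0.01], [0.992, -0.126, 0.0], [0.002, 0.009, -1.0]]
force: [-0.4, -0.1, -0.3]
finger_gap: 0.0714
gripper_force: 0.0
```

```bash
cat > look.py <<'E'
from h import *
import sys
f,K,R,t=cam("top")
b=cv2.resize(f,None,fx=4,fy=4,interpolation=cv2.INTER_CUBIC)
B=[(.6167,.0942),(.6067,.0148),(.5966,-.0645),(.5866,-.1439)]
for (x,y),r,h in zip(B,(11,15,20,25),(35,45,60,75)):
    P=[proj((x+r/1000*np.cos(a),y+r/1000*np.sin(a),.008+h/1000),K,R,t) for a in np.linspace(0,6.29,50)]
    cv2.polylines(b,[np.int32(np.array(P)*4+1.5)],True,(0,255,255),1)
cv2.imwrite(sys.argv[1],cv2.resize(b[4*140:4*310,4*150:4*430],(800,486),interpolation=cv2.INTER_AREA))
E
python3 look.py pics/l1.png
```

```text
(no output)
```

View pics/l1.png

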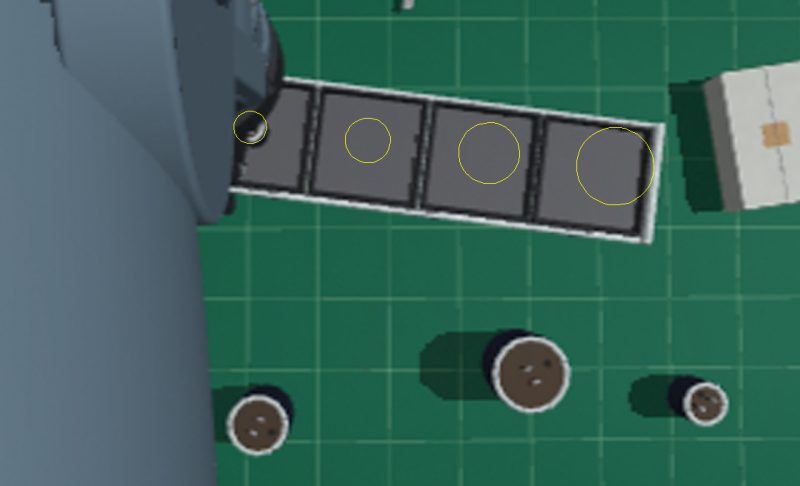

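The arm hides most of the first bay, but the rim of the 22 shows at (258,130), upright and on the expected ring. Now for the 30.

Emit:
play_rows:
  rows:
    - {"x":-0.2,"y":-0.32,"z":0.1,"ax":0,"ay":0,"az":0,"grip":-1}
    - {"x":-0.29,"y":-0.46,"z":0,"ax":0,"ay":0,"az":0,"grip":-1}
    - {"x":-0.29,"y":-0.46,"z":0,"ax":0,"ay":0,"az":0,"grip":-1}
    - {"x":-0.29,"y":-0.46,"z":0,"ax":0,"ay":0,"az":0,"grip":-1}
    - {"x":-0.29,"y":-0.46,"z":0,"ax":0,"ay":0,"az":0,"grip":-1}

```text
t: 6.95
tool_pos: [0.4788, -0.1243, 0.1311]
orientation: [[0.126, 0.992, -0.002], [0.992, -0.126, 0.001], [0.0, -0.002, -1.0]]
force: [0.6, -0.8, -0.1]
finger_gap: 0.0855
gripper_force: 0.0
```

Emit:
play_rows:
  rows:
    - {"x":-0.29,"y":-0.46,"z":0,"ax":0,"ay":0,"az":0,"grip":-1}
    - {"x":-0.26,"y":-0.42,"z":-0.2,"ax":0,"ay":0,"az":0,"grip":-1}
    - {"x":0,"y":0,"z":-0.2,"ax":0,"ay":0,"az":0,"grip":-1}
    - {"x":0,"y":0,"z":0,"ax":0,"ay":0,"az":0,"grip":-1}

```text
t: 7.45
tool_pos: [0.4233, -0.2103, 0.0902]
orientation: [[0.128, 0.992, -0.005], [0.992, -0.128, 0.003], [0.003, -0.005, -1.0]]
force: [-0.5, 0.9, 0.3]
finger_gap: 0.0852
gripper_force: 0.0
```

Emit:
play_rows:
  rows:
    - {"x":0.06,"y":-0.008,"z":-0.3,"ax":0,"ay":0,"az":0,"grip":-1}
    - {"x":0,"y":0,"z":-0.4,"ax":0,"ay":0,"az":0,"grip":-1}
    - {"x":0,"y":0,"z":0,"ax":0,"ay":0,"az":0,"grip":-1}
    - {"x":0,"y":0,"z":0,"ax":0,"ay":0,"az":0,"grip":-1}

```text
t: 7.95
tool_pos: [0.4325, -0.212, 0.0237]
orientation: [[0.125, 0.992, 0.0], [0.992, -0.125, -0.0], [-0.0, 0.0, -1.0]]
force: [0.0, 0.4, 0.8]
finger_gap: 0.085
gripper_force: 0.0
```

Emit:
play_rows:
  rows:
    - {"x":-0.032,"y":0.009,"z":-0.155,"ax":0,"ay":0,"az":0,"grip":-1}
    - {"x":0,"y":0,"z":0,"ax":0,"ay":0,"az":0,"grip":-1}
    - {"x":0,"y":0,"z":0,"ax":0,"ay":0,"az":0,"grip":1}
    - {"x":0,"y":0,"z":0,"ax":0,"ay":0,"az":0,"grip":1}
    - {"x":0,"y":0,"z":0,"ax":0,"ay":0,"az":0,"grip":1}

```text
t: 8.57
tool_pos: [0.4292, -0.2116, 0.0077]
orientation: [[0.126, 0.992, 0.001], [0.992, -0.126, -0.001], [-0.0, 0.001, -1.0]]
force: [-0.8, -0.3, 0.2]
finger_gap: 0.0321
gripper_force: 0.6
```

Emit:
play_rows:
  rows:
    - {"x":0,"y":0,"z":0,"ax":0,"ay":0,"az":0,"grip":1}
    - {"x":0,"y":0,"z":0,"ax":0,"ay":0,"az":0,"grip":1}
    - {"x":0,"y":0,"z":0,"ax":0,"ay":0,"az":0,"grip":1}
    - {"x":0,"y":0,"z":0,"ax":0,"ay":0,"az":0,"grip":1}

```text
t: 9.07
tool_pos: [0.4292, -0.2116, 0.0078]
orientation: [[0.126, 0.992, 0.001], [0.992, -0.126, -0.001], [-0.0, 0.001, -1.0]]
force: [-0.5, 0.5, 5.6]
finger_gap: 0.0292
gripper_force: 29.4
```

Emit:
play_rows:
  rows:
    - {"x":0,"y":0,"z":0.2,"ax":0,"ay":0,"az":0,"grip":1}
    - {"x":0,"y":0,"z":0.45,"ax":0,"ay":0,"az":0,"grip":1}
    - {"x":0.1,"y":0.1,"z":0.4,"ax":0,"ay":0,"az":0,"grip":1}
    - {"x":0.27,"y":0.36,"z":0,"ax":0,"ay":0,"az":0,"grip":1}
    - {"x":0.3,"y":0.4,"z":0,"ax":0,"ay":0,"az":0,"grip":1}

```text
t: 9.7
tool_pos: [0.4967, -0.125, 0.1128]
orientation: [[0.128, 0.992, 0.001], [0.992, -0.128, -0.001], [-0.001, 0.001, -1.0]]
force: [-0.0, -0.2, -0.4]
finger_gap: 0.0294
gripper_force: 29.8
```

Emit:
play_rows:
  rows:
    - {"x":0.34,"y":0.43,"z":0,"ax":0,"ay":0,"az":0,"grip":1}
    - {"x":0.34,"y":0.43,"z":0,"ax":0,"ay":0,"az":0,"grip":1}
    - {"x":0.3,"y":0.38,"z":0,"ax":0,"ay":0,"az":0,"grip":1}
    - {"x":0.1,"y":0.1,"z":0,"ax":0,"ay":0,"az":0,"grip":1}
    - {"x":0,"y":0,"z":0,"ax":0,"ay":0,"az":0,"grip":1}

```text
t: 10.32
tool_pos: [0.6036, 0.0089, 0.1116]
orientation: [[0.125, 0.992, -0.001], [0.992, -0.125, -0.0], [-0.001, -0.001, -1.0]]
force: [-1.1, -1.2, -0.9]
finger_gap: 0.0293
gripper_force: 29.8
```

Emit:
play_rows:
  rows:
    - {"x":0.031,"y":0.054,"z":-0.3,"ax":0,"ay":0,"az":0,"grip":1}
    - {"x":0,"y":0,"z":-0.4,"ax":0,"ay":0,"az":0,"grip":1}
    - {"x":0,"y":0,"z":-0.13,"ax":0,"ay":0,"az":0,"grip":1}
    - {"x":0,"y":0,"z":0,"ax":0,"ay":0,"az":0,"grip":1}
    - {"x":0,"y":0,"z":0,"ax":0,"ay":0,"az":0,"grip":1}

```text
t: 10.95
tool_pos: [0.6079, 0.0135, 0.0308]
orientation: [[0.127, 0.992, 0.002], [0.992, -0.127, -0.0], [0.0, 0.003, -1.0]]
force: [-0.1, -0.6, -0.0]
finger_gap: 0.0295
gripper_force: 29.8
```

Emit:
play_rows:
  rows:
    - {"x":-0.012,"y":0.008,"z":-0.12,"ax":0,"ay":0,"az":0,"grip":1}
    - {"x":0,"y":0,"z":-0.05,"ax":0,"ay":0,"az":0,"grip":1}
    - {"x":0,"y":0,"z":0,"ax":0,"ay":0,"az":0,"grip":1}
    - {"x":0,"y":0,"z":0,"ax":0,"ay":0,"az":0,"grip":1}

```text
t: 11.45
tool_pos: [0.6059, 0.0149, 0.0138]
orientation: [[0.126, 0.992, 0.001], [0.992, -0.126, -0.0], [-0.0, 0.001, -1.0]]
force: [-3.6, -0.7, 11.1]
finger_gap: 0.0292
gripper_force: 30.6
```

Emit:
play_rows:
  rows:
    - {"x":0,"y":0,"z":0,"ax":0,"ay":0,"az":0,"grip":0.2}
    - {"x":0,"y":0,"z":0,"ax":0,"ay":0,"az":0,"grip":0.1}
    - {"x":0,"y":0,"z":0,"ax":0,"ay":0,"az":0,"grip":0.1}
    - {"x":0,"y":0,"z":0,"ax":0,"ay":0,"az":0,"grip":0.1}

```text
t: 11.95
tool_pos: [0.6055, 0.0149, 0.0119]
orientation: [[0.126, 0.992, -0.0], [0.992, -0.126, 0.0], [-0.0, -0.0, -1.0]]
force: [0.2, -0.1, 0.1]
finger_gap: 0.0383
gripper_force: 0.0
```

Emit:
play_rows:
  rows:
    - {"x":0,"y":0,"z":0.2,"ax":0,"ay":0,"az":0,"grip":0.1}
    - {"x":0,"y":0,"z":0.4,"ax":0,"ay":0,"az":0,"grip":0.1}
    - {"x":0,"y":0,"z":0.5,"ax":0,"ay":0,"az":0,"grip":-1}
    - {"x":0,"y":0,"z":0.2,"ax":0,"ay":0,"az":0,"grip":-1}

```text
t: 12.45
tool_pos: [0.6075, 0.0147, 0.1456]
orientation: [[0.126, 0.992, 0.005], [0.992, -0.126, -0.0], [0.0, 0.005, -1.0]]
force: [0.5, -0.1, 0.0]
finger_gap: 0.0727
gripper_force: 0.0
```

Emit:
play_rows:
  rows:
    - {"x":-0.3,"y":0.1,"z":0,"ax":0,"ay":0,"az":0,"grip":-1}
    - {"x":-0.5,"y":0.2,"z":0,"ax":0,"ay":0,"az":0,"grip":-1}
    - {"x":-0.5,"y":0.2,"z":0,"ax":0,"ay":0,"az":0,"grip":-1}
    - {"x":-0.5,"y":0.2,"z":0,"ax":0,"ay":0,"az":0,"grip":-1}
    - {"x":0,"y":0,"z":0,"ax":0,"ay":0,"az":0,"grip":-1}

```text
t: 13.08
tool_pos: [0.4203, 0.0858, 0.1412]
orientation: [[0.124, 0.992, -0.005], [0.992, -0.124, -0.0], [-0.001, -0.005, -1.0]]
force: [0.1, 0.4, -0.1]
finger_gap: 0.0854
gripper_force: 0.0
```

Emit:
play_rows:
  rows:
    - {"x":0,"y":0,"z":-0.4,"ax":0,"ay":0,"az":0,"grip":-1}
    - {"x":0,"y":0,"z":-0.5,"ax":0,"ay":0,"az":0,"grip":-1}
    - {"x":0,"y":0,"z":-0.2,"ax":0,"ay":0,"az":0,"grip":-1}
    - {"x":0,"y":0,"z":0,"ax":0,"ay":0,"az":0,"grip":-1}
    - {"x":0,"y":0,"z":0,"ax":0,"ay":0,"az":0,"grip":-1}

```text
t: 13.7
tool_pos: [0.4272, 0.0848, 0.0331]
orientation: [[0.126, 0.992, 0.002], [0.992, -0.126, 0.0], [0.0, 0.002, -1.0]]
force: [1.6, 0.8, 0.2]
finger_gap: 0.0856
gripper_force: 0.0
```

Emit:
play_rows:
  rows:
    - {"x":-0.083,"y":0.007,"z":-0.16,"ax":0,"ay":0,"az":0,"grip":-1}
    - {"x":0,"y":0,"z":0,"ax":0,"ay":0,"az":0,"grip":-1}
    - {"x":0,"y":0,"z":0,"ax":0,"ay":0,"az":0,"grip":-1}

```text
t: 14.08
tool_pos: [0.4187, 0.0856, 0.0173]
orientation: [[0.126, 0.992, 0.002], [0.992, -0.126, 0.0], [0.0, 0.002, -1.0]]
force: [0.8, 0.5, -0.0]
finger_gap: 0.0853
gripper_force: 0.0
```

Emit:
play_rows:
  rows:
    - {"x":0,"y":0,"z":0,"ax":0,"ay":0,"az":0,"grip":1}
    - {"x":0,"y":0,"z":0,"ax":0,"ay":0,"az":0,"grip":1}
    - {"x":0,"y":0,"z":0,"ax":0,"ay":0,"az":0,"grip":1}
    - {"x":0,"y":0,"z":0,"ax":0,"ay":0,"az":0,"grip":1}
    - {"x":0,"y":0,"z":0,"ax":0,"ay":0,"az":0,"grip":1}
  squeeze: 40

```text
t: 14.7
tool_pos: [0.4181, 0.0856, 0.0167]
orientation: [[0.126, 0.992, 0.001], [0.992, -0.126, -0.0], [0.0, 0.001, -1.0]]
force: [-0.4, -0.4, 4.8]
finger_gap: 0.0395
gripper_force: 39.9
```

Emit:
play_rows:
  rows:
    - {"x":0,"y":0,"z":0.2,"ax":0,"ay":0,"az":0,"grip":1}
    - {"x":0,"y":0,"z":0.4,"ax":0,"ay":0,"az":0,"grip":1}
    - {"x":0.1,"y":-0.08,"z":0.4,"ax":0,"ay":0,"az":0,"grip":1}
    - {"x":0.3,"y":-0.25,"z":0,"ax":0,"ay":0,"az":0,"grip":1}
    - {"x":0.4,"y":-0.33,"z":0,"ax":0,"ay":0,"az":0,"grip":1}

```text
t: 15.32
tool_pos: [0.4976, 0.0195, 0.1166]
orientation: [[0.125, 0.992, 0.0], [0.992, -0.125, 0.0], [0.0, 0.0, -1.0]]
force: [0.4, 0.0, -0.6]
finger_gap: 0.0394
gripper_force: 40.6
```

Emit:
play_rows:
  rows:
    - {"x":0.4,"y":-0.33,"z":0,"ax":0,"ay":0,"az":0,"grip":1}
    - {"x":0.35,"y":-0.3,"z":0,"ax":0,"ay":0,"az":0,"grip":1}
    - {"x":0.2,"y":-0.19,"z":0,"ax":0,"ay":0,"az":0,"grip":1}
    - {"x":0,"y":0,"z":0,"ax":0,"ay":0,"az":0,"grip":1}
    - {"x":0,"y":0,"z":0,"ax":0,"ay":0,"az":0,"grip":1}

```text
t: 15.95
tool_pos: [0.5911, -0.0618, 0.1155]
orientation: [[0.126, 0.992, -0.002], [0.992, -0.126, 0.001], [0.001, -0.002, -1.0]]
force: [-0.9, 0.3, -1.5]
finger_gap: 0.0393
gripper_force: 40.7
```

Emit:
play_rows:
  rows:
    - {"x":0.045,"y":-0.027,"z":-0.3,"ax":0,"ay":0,"az":0,"grip":1}
    - {"x":0,"y":0,"z":-0.4,"ax":0,"ay":0,"az":0,"grip":1}
    - {"x":0,"y":0,"z":-0.1,"ax":0,"ay":0,"az":0,"grip":1}
    - {"x":0,"y":0,"z":0,"ax":0,"ay":0,"az":0,"grip":1}
    - {"x":0,"y":0,"z":0,"ax":0,"ay":0,"az":0,"grip":1}

```text
t: 16.58
tool_pos: [0.598, -0.0651, 0.038]
orientation: [[0.126, 0.992, 0.003], [0.992, -0.126, -0.001], [-0.0, 0.003, -1.0]]
force: [0.0, 0.7, -1.1]
finger_gap: 0.039
gripper_force: 40.6
```

Emit:
play_rows:
  rows:
    - {"x":-0.012,"y":0.006,"z":-0.1,"ax":0,"ay":0,"az":0,"grip":1}
    - {"x":0,"y":0,"z":-0.05,"ax":0,"ay":0,"az":0,"grip":1}
    - {"x":0,"y":0,"z":0,"ax":0,"ay":0,"az":0,"grip":1}
    - {"x":0,"y":0,"z":0,"ax":0,"ay":0,"az":0,"grip":1}

```text
t: 17.08
tool_pos: [0.5959, -0.0645, 0.0228]
orientation: [[0.126, 0.992, 0.001], [0.992, -0.126, -0.0], [-0.0, 0.001, -1.0]]
force: [-3.6, 1.2, 10.4]
finger_gap: 0.0391
gripper_force: 41.4
```

Emit:
play_rows:
  rows:
    - {"x":0,"y":0,"z":0,"ax":0,"ay":0,"az":0,"grip":0}
    - {"x":0,"y":0,"z":0,"ax":0,"ay":0,"az":0,"grip":-0.3}
    - {"x":0,"y":0,"z":0,"ax":0,"ay":0,"az":0,"grip":-0.3}
    - {"x":0,"y":0,"z":0,"ax":0,"ay":0,"az":0,"grip":-0.3}

```text
t: 17.58
tool_pos: [0.5956, -0.0645, 0.021]
orientation: [[0.126, 0.992, -0.0], [0.992, -0.126, 0.0], [0.0, -0.0, -1.0]]
force: [0.1, -0.5, -0.2]
finger_gap: 0.0554
gripper_force: 0.0
```

Emit:
play_rows:
  rows:
    - {"x":0,"y":0,"z":0.2,"ax":0,"ay":0,"az":0,"grip":-0.3}
    - {"x":0,"y":0,"z":0.45,"ax":0,"ay":0,"az":0,"grip":-0.3}
    - {"x":0,"y":0,"z":0.5,"ax":0,"ay":0,"az":0,"grip":-1}
    - {"x":0,"y":0,"z":0.3,"ax":0,"ay":0,"az":0,"grip":-1}

```text
t: 18.08
tool_pos: [0.5968, -0.0648, 0.169]
orientation: [[0.126, 0.992, 0.003], [0.992, -0.126, -0.001], [-0.0, 0.003, -1.0]]
force: [-0.7, -0.7, 0.2]
finger_gap: 0.0852
gripper_force: 0.0
```

Emit:
play_rows:
  rows:
    - {"x":-0.3,"y":-0.05,"z":0,"ax":0,"ay":0,"az":0,"grip":-1}
    - {"x":-0.45,"y":-0.08,"z":0,"ax":0,"ay":0,"az":0,"grip":-1}
    - {"x":-0.45,"y":-0.08,"z":0,"ax":0,"ay":0,"az":0,"grip":-1}
    - {"x":-0.2,"y":-0.04,"z":0,"ax":0,"ay":0,"az":0,"grip":-1}
    - {"x":0,"y":0,"z":0,"ax":0,"ay":0,"az":0,"grip":-1}

```text
t: 18.7
tool_pos: [0.4544, -0.0895, 0.1663]
orientation: [[0.127, 0.992, -0.0], [0.992, -0.127, 0.0], [0.0, -0.0, -1.0]]
force: [0.4, -0.2, 0.2]
finger_gap: 0.0856
gripper_force: 0.0
```

Emit:
play_rows:
  rows:
    - {"x":0,"y":0,"z":0,"ax":0,"ay":0,"az":0,"grip":-1}
    - {"x":-0.016,"y":-0.007,"z":-0.3,"ax":0,"ay":0,"az":0,"grip":-1}
    - {"x":0,"y":0,"z":-0.4,"ax":0,"ay":0,"az":0,"grip":-1}
    - {"x":0,"y":0,"z":0,"ax":0,"ay":0,"az":0,"grip":-1}
    - {"x":0,"y":0,"z":0,"ax":0,"ay":0,"az":0,"grip":-1}

```text
t: 19.32
tool_pos: [0.4553, -0.0903, 0.0971]
orientation: [[0.126, 0.992, 0.001], [0.992, -0.126, -0.0], [-0.0, 0.001, -1.0]]
force: [1.2, -0.7, -0.1]
finger_gap: 0.0856
gripper_force: 0.0
```

Emit:
play_rows:
  rows:
    - {"x":-0.025,"y":0,"z":-0.25,"ax":0,"ay":0,"az":0,"grip":-1}
    - {"x":-0.02,"y":0,"z":-0.25,"ax":0,"ay":0,"az":0,"grip":-1}
    - {"x":0,"y":0,"z":-0.2,"ax":0,"ay":0,"az":0,"grip":-1}
    - {"x":0,"y":0,"z":0,"ax":0,"ay":0,"az":0,"grip":-1}
    - {"x":0,"y":0,"z":0,"ax":0,"ay":0,"az":0,"grip":-1}

```text
t: 19.95
tool_pos: [0.4512, -0.0907, 0.0278]
orientation: [[0.126, 0.992, 0.003], [0.992, -0.126, -0.001], [-0.001, 0.003, -1.0]]
force: [0.6, -0.1, 0.1]
finger_gap: 0.0852
gripper_force: 0.0
```

Emit:
play_rows:
  rows:
    - {"x":0.014,"y":0.005,"z":-0.04,"ax":0,"ay":0,"az":0,"grip":-1}
    - {"x":0,"y":0,"z":0,"ax":0,"ay":0,"az":0,"grip":-1}
    - {"x":0,"y":0,"z":0,"ax":0,"ay":0,"az":0,"grip":1}
    - {"x":0,"y":0,"z":0,"ax":0,"ay":0,"az":0,"grip":1}
    - {"x":0,"y":0,"z":0,"ax":0,"ay":0,"az":0,"grip":1}
  squeeze: 50

```text
t: 20.58
tool_pos: [0.4517, -0.0899, 0.0227]
orientation: [[0.126, 0.992, 0.001], [0.992, -0.126, -0.0], [-0.0, 0.001, -1.0]]
force: [-0.1, 0.3, 4.7]
finger_gap: 0.0489
gripper_force: 51.3
```

Emit:
play_rows:
  rows:
    - {"x":0,"y":0,"z":0,"ax":0,"ay":0,"az":0,"grip":1}
    - {"x":0,"y":0,"z":0,"ax":0,"ay":0,"az":0,"grip":1}

```text
t: 20.82
tool_pos: [0.4517, -0.0899, 0.0227]
orientation: [[0.126, 0.992, 0.001], [0.992, -0.126, -0.0], [-0.0, 0.002, -1.0]]
force: [1.3, -0.2, 5.8]
finger_gap: 0.0493
gripper_force: 51.4
```

Emit:
play_rows:
  rows:
    - {"x":0,"y":0,"z":0.2,"ax":0,"ay":0,"az":0,"grip":1}
    - {"x":0,"y":0,"z":0.4,"ax":0,"ay":0,"az":0,"grip":1}
    - {"x":0,"y":0,"z":0.4,"ax":0,"ay":0,"az":0,"grip":1}
    - {"x":0.2,"y":-0.08,"z":0.1,"ax":0,"ay":0,"az":0,"grip":1}
    - {"x":0.35,"y":-0.14,"z":0,"ax":0,"ay":0,"az":0,"grip":1}

```text
t: 21.45
tool_pos: [0.5058, -0.1116, 0.1329]
orientation: [[0.126, 0.992, -0.0], [0.992, -0.126, -0.0], [-0.0, -0.0, -1.0]]
force: [-0.4, 0.5, -1.0]
finger_gap: 0.0491
gripper_force: 52.1
```

Emit:
play_rows:
  rows:
    - {"x":0.4,"y":-0.16,"z":0,"ax":0,"ay":0,"az":0,"grip":1}
    - {"x":0.3,"y":-0.12,"z":0,"ax":0,"ay":0,"az":0,"grip":1}
    - {"x":0.1,"y":-0.04,"z":0,"ax":0,"ay":0,"az":0,"grip":1}
    - {"x":0,"y":0,"z":0,"ax":0,"ay":0,"az":0,"grip":1}
    - {"x":0,"y":0,"z":0,"ax":0,"ay":0,"az":0,"grip":1}

```text
t: 22.08
tool_pos: [0.5845, -0.143, 0.1318]
orientation: [[0.126, 0.992, -0.002], [0.992, -0.126, 0.001], [0.0, -0.002, -1.0]]
force: [0.6, 0.6, -1.2]
finger_gap: 0.0494
gripper_force: 52.2
```

Emit:
play_rows:
  rows:
    - {"x":0.015,"y":-0.008,"z":-0.3,"ax":0,"ay":0,"az":0,"grip":1}
    - {"x":0,"y":0,"z":-0.4,"ax":0,"ay":0,"az":0,"grip":1}
    - {"x":0,"y":0,"z":-0.2,"ax":0,"ay":0,"az":0,"grip":1}
    - {"x":0,"y":0,"z":0,"ax":0,"ay":0,"az":0,"grip":1}
    - {"x":0,"y":0,"z":0,"ax":0,"ay":0,"az":0,"grip":1}

```text
t: 22.7
tool_pos: [0.5877, -0.1445, 0.0434]
orientation: [[0.126, 0.992, 0.001], [0.992, -0.126, -0.0], [-0.0, 0.001, -1.0]]
force: [0.0, -0.3, -1.2]
finger_gap: 0.049
gripper_force: 52.2
```

Emit:
play_rows:
  rows:
    - {"x":-0.008,"y":0.007,"z":-0.1,"ax":0,"ay":0,"az":0,"grip":1}
    - {"x":0,"y":0,"z":-0.045,"ax":0,"ay":0,"az":0,"grip":1}
    - {"x":0,"y":0,"z":0,"ax":0,"ay":0,"az":0,"grip":1}
    - {"x":0,"y":0,"z":0,"ax":0,"ay":0,"az":0,"grip":1}

```text
t: 23.2
tool_pos: [0.5868, -0.1438, 0.0287]
orientation: [[0.126, 0.992, 0.001], [0.992, -0.126, -0.0], [-0.0, 0.001, -1.0]]
force: [-3.0, 0.8, 4.8]
finger_gap: 0.049
gripper_force: 52.5
```

Emit:
play_rows:
  rows:
    - {"x":0,"y":0,"z":0,"ax":0,"ay":0,"az":0,"grip":-0.3}
    - {"x":0,"y":0,"z":0,"ax":0,"ay":0,"az":0,"grip":-0.6}
    - {"x":0,"y":0,"z":0,"ax":0,"ay":0,"az":0,"grip":-0.6}
    - {"x":0,"y":0,"z":0,"ax":0,"ay":0,"az":0,"grip":-0.6}

```text
t: 23.7
tool_pos: [0.5866, -0.1438, 0.0276]
orientation: [[0.126, 0.992, -0.0], [0.992, -0.126, 0.0], [0.0, -0.0, -1.0]]
force: [0.7, 0.7, -0.0]
finger_gap: 0.0684
gripper_force: 0.0
```

Emit:
play_rows:
  rows:
    - {"x":0,"y":0,"z":0.2,"ax":0,"ay":0,"az":0,"grip":-0.6}
    - {"x":0,"y":0,"z":0.45,"ax":0,"ay":0,"az":0,"grip":-0.6}
    - {"x":0,"y":0,"z":0.5,"ax":0,"ay":0,"az":0,"grip":-1}
    - {"x":-0.1,"y":-0.2,"z":0.4,"ax":0,"ay":0,"az":0,"grip":-1}
    - {"x":-0.3,"y":-0.5,"z":0.1,"ax":0,"ay":0,"az":0,"grip":-1}

```text
t: 24.32
tool_pos: [0.5493, -0.2141, 0.1963]
orientation: [[0.122, 0.993, 0.007], [0.993, -0.122, -0.003], [-0.002, 0.007, -1.0]]
force: [0.4, -0.8, -0.1]
finger_gap: 0.0854
gripper_force: 0.0
```

Emit:
play_rows:
  rows:
    - {"x":-0.3,"y":-0.5,"z":0,"ax":0,"ay":0,"az":0,"grip":-1}
    - {"x":-0.3,"y":-0.5,"z":0,"ax":0,"ay":0,"az":0,"grip":-1}
    - {"x":-0.3,"y":-0.5,"z":0,"ax":0,"ay":0,"az":0,"grip":-1}
    - {"x":-0.3,"y":-0.5,"z":0,"ax":0,"ay":0,"az":0,"grip":-1}
    - {"x":0,"y":0,"z":0,"ax":0,"ay":0,"az":0,"grip":-1}

```text
t: 24.95
tool_pos: [0.4244, -0.4174, 0.1925]
orientation: [[0.132, 0.991, -0.0], [0.991, -0.132, -0.001], [-0.001, -0.0, -1.0]]
force: [0.7, 0.5, 0.3]
finger_gap: 0.0853
gripper_force: 0.0
```

```bash
python3 look.py pics/l2.png
```

```text
(no output)
```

View pics/l2.png

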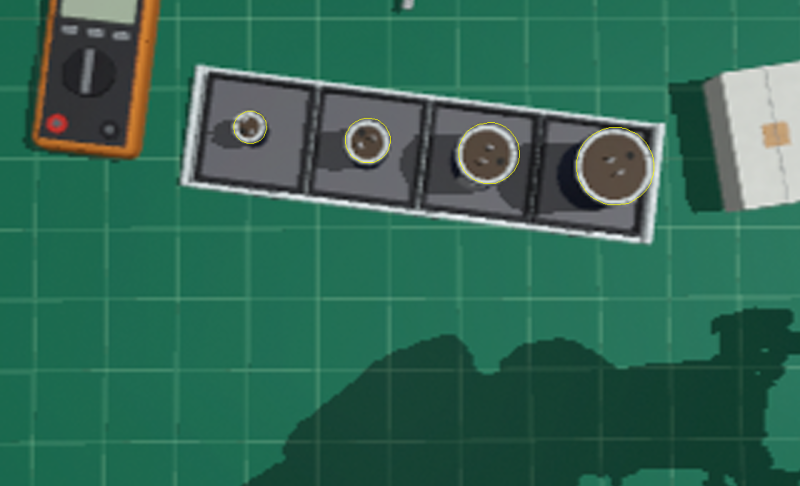

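All four capacitors stand on their rings at (250,127), (368,141), (488,153) and (615,166), in order of size from the meter end. The meter and carton have not moved.

```bash
python3 -c "
from h import *
print(ctrl.finish_job())"
```

```text
the job is handed in; nothing more can be done
None
```

The four capacitors stand terminals up and released in the middle of their bays, smallest next to the meter and largest at the far end. None tipped over, the meter and carton were not moved, and the job was handed in at about 25 s; no verdict was returned.

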